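# Load the third lane of the capsule rack

## Robot

A 7-joint arm with a two-finger parallel gripper is mounted at the origin on the work surface. World frame = base frame: x ahead of the robot, y to its left, z up, the work surface at z = 0. Lengths are in m, angles in rad, forces in N, time in s.
With the tool pointing down it reaches from about 0.4 to 0.925 m from the base axis. Payload 4.1 kg.
Tool frame: the origin (TCP) lies midway between the tips of the shut fingers; the grasp point (between the pads) lies 19 mm behind it (pinch_z is the z of the grasp point in the tool frame, in m); z points along the fingers, y is the line along which they close (so a half turn about z gives the same grasp; the last joint's range is limited). The gripper opens to 85 mm and grips with 20 to 120 N. Pads are 22 mm wide; open, the fingers measure 114 mm over their backs; the gripper's body (76 mm by 85 mm) begins 54 mm behind the grasp point. The pads swing forward as they close: fully open they stand 13 mm farther back than shut.
Start: joints at [1.246, 0.398, 0.045, 1.537, -0.019, 1.207, -0.051], TCP at [0.146, -0.634, 0.231] pointing down, gripper open.
Joint ranges: [-2.82, 2.82], [-0.49, 2.23], [-1.37, 1.46], [0, 2.46], [-1.36, 4.5], [0.23, 2], [-2.94, 2.94]. Speed limits (rad/s): [2.57, 2.57, 3.14, 3.14, 3.14, 3.14, 3.14].

## Interface

Orientations are given as a 3x3 rotation matrix whose columns are the frame's x, y, z axes.
In Python, from bench import observe, get_image, camera_model, sign_off, pinch_z gives the robot as it stands.
- The arm moves only by the tool step_arm, never from a script. Its argument "plan" is a list of rows, each a list of 2 entries, a list of its own where there are three numbers: the shift along the tool's x, y, z each as a share of 25 mm, from -1 to 1, then the turn about the tool's z as a share of 6 degrees, from -1 to 1. In form: [[[tx, ty, tz], twist], ...]. A call has 1 to 12 rows; each row shifts and turns the commanded pose from where the row before left it, along the tool's axes as they then stand; what a row does not reach is not made up. A row lasts 1/10 s, in which the tool goes at most 50 mm and 8.59 degrees, less where a joint would pass 70% of its speed; a pose out of reach is approached as far as the arm can. A call with a number of a shift or a turn outside -1 to 1 is refused whole. A call with a gripper value outside its range is refused whole. "claw" is the closure, from 0 (fully open) to 1 (shut), set as the call begins (left out, the last holds). The fingers move at their own pace and stop on an object; "grip_force" is the grip in N (left out, the last holds). Time passes only in rows, so rows that do not move let the fingers close. It gives the time, the measured TCP pose, the force, the opening and the grip force at its end, in the units of the state.
- observe(): the state, without advancing time (a new reading comes with each control period).
- get_image(name): name is "side" or "top" or "wrist"; returns (picture, depth): 384x512x3 uint8, red, green, blue; 384x512 float32, m along the optical axis (not along the pixel's ray), 0 where there is no reading.
- camera_model(name): a dict with "intrinsics" (3x3 intrinsics, pixels), "dist" ([k1, k2, p1, p2, k3] as OpenCV has them; the pictures are not rectified), "R" (3x3) and "t" (3): a world point X has camera coordinates R X + t; the wrist camera has in their place "T_tool_cam" (4x4, takes a point from camera to tool coordinates, whose origin is the TCP and whose axes are the flange's). Camera axes: x right, y down, z forward; pixel columns grow to the right and rows downward; lengths in m; the calibration is good to about 2 mm. A picture is of the moment at which its call begins: read the wrist's pose just before it. camera_model takes no time and is no camera call.
- sign_off(): hands the job in; it is judged then, once.
The state is a dict: "clock": time; "qpos": joint angles; "qd": joint speeds; "joint_efforts": joint torques, N m; "eef_pos": TCP position; "tcp_rot": TCP orientation; "ft_force": force on the tool from outside, world axes, zero at the start; "wrist_torque": the same for the moment, N m; "gripper_width": opening from 0.0 (shut) to 1.0 (fully open); "finger_force": force on a finger pad.
Only numpy, scipy, OpenCV 4.12 (cv2) and the standard library are available. Lean on these libraries where they do the work, as an engineer would, in place of code of your own. Each camera call takes 0.05 s, during which the arm holds its last target. There are 200 camera calls.

## Task

Count along the front of the coffee-capsule rack with a fingertip: begin by touching the red end wall, run on and touch the second wall and then the third, counting every gap whether stocked or empty, so that you come to the third gap from the red end. Then, with the fingers, push the gold capsule standing on the rack's apron across the apron and into that third gap, fully home against the back stop, keeping it upright and never lifting it. Leave the other capsules and the espresso cup where they are, and finish with the robot clear of everything.

Things in the scene. Friction and masses are not known exactly. Their poses are not given: they have to be found in the camera images.
- rack: Black rack fixed to the counter, 310 mm wide: seven low lane walls side by side, six gaps (lanes). Origin: middle of the line of wall tips, at counter level. x points into the lanes, away from the robot; y left along the row; z up. Floor plate 3 mm thick. Walls at y = 144, 96, 48, 0, -48, -96, -144 mm; gaps centred at y = 120, 72, 24, -24, -72, -120 mm. Its place and yaw vary.
- apron_mid (a point): Middle of the rack's bare floor in front of the wall tips (the apron), on its upper side, 3 mm above the counter, at rack x = -65 mm, y = 0. The apron is 130 mm deep, with a 4 mm thick lip along its near and side edges, top 7 mm above the counter. Axes as the rack's.
- stop_mid (a point): Middle of the back stop's near face, where it meets the floor: rack x = 114 mm, y = 0, 3 mm above the counter. The stop closes all six lanes; its top is 20 mm above the counter. A capsule fully home has its centre 18.5 mm in front of it (rack x = 95.5 mm). Axes as the rack's.
- red_end: Red end wall, wall number one: counting starts here. At the left (rack y = 144 mm) or right (-144 mm) end. All seven walls are alike and fixed: 114 mm long, T-section, 6 mm web under a 14 mm wide cap whose underside is 9 mm and top 13 mm above the counter; cap front rounded, radius 7 mm. Origin: foremost point of the cap, on the centre line, at counter level; x along the wall into the rack.
- grey_end: Grey end wall at the other end of the row from the red one; same shape and origin as the red end wall. Fixed.
- wall_1: Aluminium inner lane wall at rack y = 96 mm (leftmost of the five inner walls), same shape and origin as the red end wall. Fixed to the rack. A lane is 42 mm wide between webs, 34 mm between caps.
- wall_2: Aluminium inner lane wall at rack y = 48 mm (second from left of the five inner walls), same shape and origin as the red end wall. Fixed to the rack. A lane is 42 mm wide between webs, 34 mm between caps.
- wall_3: Aluminium inner lane wall at rack y = 0 mm (middle of the five inner walls), same shape and origin as the red end wall. Fixed to the rack. A lane is 42 mm wide between webs, 34 mm between caps.
- wall_4: Aluminium inner lane wall at rack y = -48 mm (second from right of the five inner walls), same shape and origin as the red end wall. Fixed to the rack. A lane is 42 mm wide between webs, 34 mm between caps.
- wall_5: Aluminium inner lane wall at rack y = -96 mm (rightmost of the five inner walls), same shape and origin as the red end wall. Fixed to the rack. A lane is 42 mm wide between webs, 34 mm between caps.
- gold_capsule: Gold coffee capsule, loose, 10 to 18 g, standing on its lid on the apron. Rim 37 mm across, 2 mm thick, at the bottom; body tapers from 30 mm to 25 mm across at 23 mm height; conical top to 28.5 mm. Origin: centre of its underside; z its axis, up. Its rim slides under the wall caps, so it enters only from the front. A fingertip held just above the walls can push its body all the way in.
- green_capsule: Green capsule, same shape and origin as the gold one, loose, standing in one of the lanes, never in the third from the red end. Leave it alone.
- blue_capsule: Blue capsule, same shape and origin as the gold one, loose, standing in one of the lanes, never in the third from the red end. Leave it alone.
- orange_capsule: Orange capsule, same shape and origin as the gold one, loose, standing in one of the lanes, never in the third from the red end. Leave it alone.
- espresso_cup: White espresso cup, loose, on the counter beside the rack, to its right, 64 mm across, 58 mm tall, with a handle. Origin: centre of its underside. Leave it alone.
Things that resemble listed ones, but are neither listed nor needed, are in the scene too. There is more than one size of the red_end; the job needs the larger. There is more than one size of the gold_capsule; the one meant has the size given above.

How it is judged:
On the way, in this order (a step that is already met when the one before it is completed fails the run):
1. a finger touches the red end wall (more than 0.3 N) (contact force between the fingers and red_end above 0.3 N).
2. then a finger touches the second wall, counted from the red end (((y of red_end in the frame of rack above 0 m and contact force between the fingers and wall_1 above 0.3 N) or (y of red_end in the frame of rack below 0 m and contact force between the fingers and wall_5 above 0.3 N))).
3. then a finger touches the third wall, counted from the red end (((y of red_end in the frame of rack above 0 m and contact force between the fingers and wall_2 above 0.3 N) or (y of red_end in the frame of rack below 0 m and contact force between the fingers and wall_4 above 0.3 N))).
4. then the gold capsule is pushed fully home in the third gap (x of gold_capsule in the frame of rack above 0.0895 m and ((y of red_end in the frame of rack above 0 m and y of gold_capsule in the frame of rack between 0.018 and 0.03 m) or (y of red_end in the frame of rack below 0 m and y of gold_capsule in the frame of rack between -0.03 and -0.018 m))), for 0.1 s.
At the end, for the whole second after the job is handed in: The gold capsule stands upright (within 0.15 rad) and at rest on the floor of the third gap from the red end, within 6 mm of the back stop and within 6 mm of the lane's centre line (all of step 4 and angle between gold_capsule's own z axis and vertical below 0.15 rad and height (world z) of gold_capsule below 0.008 m and linear speed of gold_capsule below 0.02 m/s); the robot touches nothing.
It fails at once if the gold capsule is lifted (more than 13 mm off the rack floor) (height (world z) of gold_capsule above 0.016 m).
It fails at once if the gold capsule is tipped over (more than 0.6 rad) (angle between gold_capsule's own z axis and vertical above 0.6 rad).
It fails at once if another capsule is moved more than 10 mm (distance of any of green_capsule, blue_capsule, orange_capsule from where it was at the start of the episode above 0.01 m).
It fails at once if the espresso cup is moved more than 15 mm (distance of espresso_cup from where it was at the start of the episode above 0.015 m).
It also fails if it takes over 70 s, if anything falls off the work surface, if the arm or the gripper's body presses on something with over 40 N, if the wrist force passes 120 N, or if a joint passes its speed limit or range.

## Working session

There is one attempt and no reset: what is moved stays moved. The work goes in short steps, Python scripts to look and compute and a tool call to move; the robot and the scene stay as the last step left them, time stands still between calls to the robot, and variables do not carry over. Pictures are saved under pics/ and viewed, at most 10 in all, crops included, and the job is handed in when it is done.

Besides the shell and the picture viewer there is one more tool, called after "Request:" by a JSON object that holds its "fn" and its "kwargs", one argument or row to a line. step_arm: Moves the arm, as the interface text tells. Shift numbers are shares of 25 mm and turn numbers shares of 6 degrees, none past 1 either way. Its arguments: {"type":"object","properties":{"plan":{"type":"array"},"claw":{"type":"number"},"grip_force":{"type":"number"}},"required":["plan"]}

```bash
mkdir -p pics
cat > h.py <<'E'
import numpy as np,cv2
from bench import *
def px2w(name,u,v,z=None,depth=None):
    c=camera_model(name);K=np.array(c["intrinsics"]);D=np.array(c["dist"])
    if "R" in c: R=np.array(c["R"]);t=np.array(c["t"])
    else:
        s=observe();T=np.array(c["T_tool_cam"]);Rt=np.array(s["tcp_rot"]);p=np.array(s["eef_pos"])
        Rw=Rt@T[:3,:3];o=Rt@T[:3,3]+p;R=Rw.T;t=-R@o
    n=cv2.undistortPoints(np.array([[[u,v]]],float),K,D)[0,0]
    d=R.T@np.array([n[0],n[1],1]);o=-R.T@t
    return o+d*(depth if depth is not None else (z-o[2])/d[2])
E
python3 - <<'E'
from h import *
s=observe();print(s,pinch_z)
for n in("top","side"):
    im,d=get_image(n);cv2.imwrite(f"pics/{n}0.png",im[:,:,::-1]);np.save(f"pics/{n}0.npy",d)
E
```

```text
{'clock': 0.0, 'qpos': array([ 1.24600731,  0.39920167,  0.04503344,  1.5378656 , -0.01869375,
        1.20691378, -0.05069   ]), 'qd': array([-0.00074329,  0.00026777,  0.00088622, -0.00044612, -0.00017712,
        0.00064992,  0.00091022]), 'joint_efforts': array([-2.45223437e-04, -4.75125432e+01,  1.36477467e+00, -2.54218805e+01,
        1.17643111e-02,  9.45936452e-03,  9.71394229e-06]), 'eef_pos': array([ 0.14539692, -0.63288048,  0.23026362]), 'tcp_rot': array([[ 9.74589746e-01,  2.23996637e-01, -5.77691614e-04],
       [ 2.23997337e-01, -9.74587942e-01,  1.88032042e-03],
       [-1.41825831e-04, -1.96194238e-03, -9.99998065e-01]]), 'ft_force': array([-0.57222156, -0.34626848, -0.42363264]), 'wrist_torque': array([-0.03583675,  0.02257308,  0.06684506]), 'finger_force': 0.0, 'gripper_width': 0.9997214893691632} -0.0187
```

View pics/top0.png

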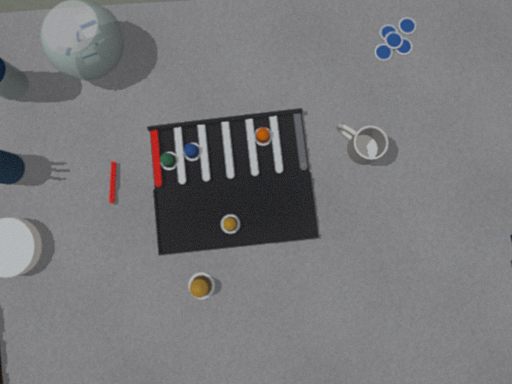

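View pics/side0.png

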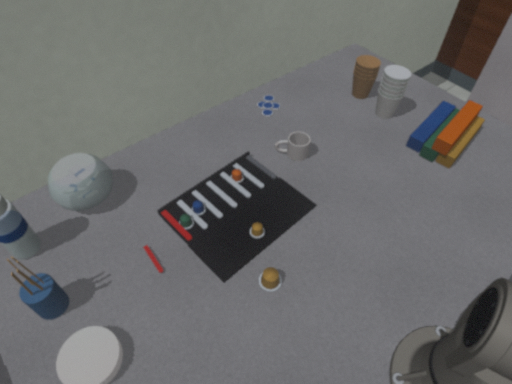

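The top view shows the rack with the red end wall at (156,158) on the left; the short red strip at (113,182) is a decoy. The gold capsule on the apron is at (230,224), and the bigger gold one at (201,286) stands off the rack and is also a decoy. Green (168,160) is in gap 1, blue (192,151) in gap 2 and orange (263,134) in gap 5. The third gap is between the walls at (204,152) and (228,150). I'll check these in an enlarged crop.

Run:
```python
from h import *
im=cv2.imread("pics/top0.png")[95:305,100:330];cv2.imwrite("pics/crop.png",cv2.resize(im,None,fx=2.85,fy=2.85,interpolation=cv2.INTER_CUBIC))
for k,(u,v,z) in dict(red=(158,187,.013),redback=(154,131,.013),grey=(306,169,.013),greyback=(298,114,.013),w1=(182,184,.013),w2=(206,181,.013),w3=(230,178,.013),gold=(230,224,.028),goldrim=(230.5,224,.004),big=(201,287,.02),lipL=(159,253,.007),lipR=(317,236,.007),cup=(371,143,.05)).items(): print(k,px2w("top",u,v,z).round(4))
```

```text
red [0.5718 0.202  0.013 ]
redback [0.6847 0.2106 0.013 ]
grey [ 0.5989 -0.0889  0.013 ]
greyback [ 0.7094 -0.0775  0.013 ]
w1 [0.5763 0.1543 0.013 ]
w2 [0.5809 0.1069 0.013 ]
w3 [0.5854 0.0597 0.013 ]
gold [0.4959 0.0599 0.028 ]
goldrim [0.496  0.0613 0.004 ]
big [0.3785 0.118  0.02  ]
lipL [0.4429 0.202  0.007 ]
lipR [ 0.4687 -0.1058  0.007 ]
cup [ 0.6385 -0.207   0.05  ]
```

View pics/crop.png

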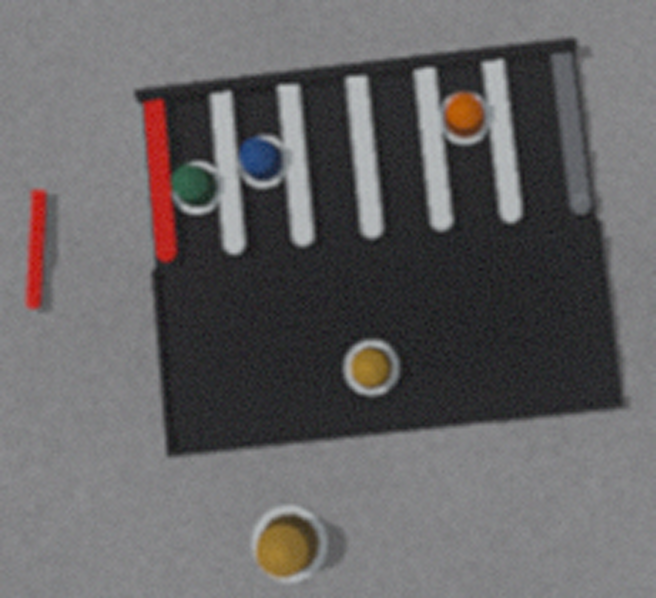

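The crop confirms it: red tip at about (158.6,187), wall-3 tip (middle wall) at (230.9,178.5), and the gold capsule at (230,224) on the apron, the smaller size. Rack yaw is about 5.4° with its origin at about (0.585, 0.060). The gold capsule sits at rack (-89, +9) mm and the third gap is at y=+24. I'll turn the tool to rack yaw so its axes match the rack's (x = in, y = right), then travel.

Request:
{"fn": "step_arm", "kwargs": {
  "plan": [
    [[0,0,0],0.62],
    [[0,0,0],0.62],
    [[1,-1,0],0],
    [[1,-1,0],0],
    [[1,-1,0],0],
    [[1,-1,0],0],
    [[1,-1,0],0],
    [[1,-1,0],0],
    [[1,-1,0],0],
    [[1,-1,0],0],
    [[1,-1,0],0],
    [[1,-1,0],0]
  ],
  "claw": 1,
  "grip_force": 30
}}

```text
clock: 1.3
eef_pos: [0.3709, -0.3593, 0.231]
tcp_rot: [[0.995, 0.096, -0.0], [0.096, -0.995, 0.0], [-0.0, -0.0, -1.0]]
ft_force: [0.3, -0.6, -0.4]
gripper_width: 0.005
finger_force: 0.0
```

Request:
{"fn": "step_arm", "kwargs": {
  "plan": [
    [[0.7,-1,0],0],
    [[0.7,-1,0],0],
    [[0.7,-1,0],0],
    [[0.7,-1,0],0],
    [[0.7,-1,0],0],
    [[0.7,-1,0],0],
    [[0.7,-1,0],0],
    [[0.7,-1,0],0],
    [[0.7,-1,0],0],
    [[0.7,-1,0],0],
    [[0.7,-1,0],0],
    [[0.7,-1,0],0]
  ]
}}

```text
clock: 2.5
eef_pos: [0.5508, -0.0409, 0.2309]
tcp_rot: [[0.995, 0.096, -0.001], [0.096, -0.995, -0.0], [-0.001, 0.0, -1.0]]
ft_force: [0.3, 0.3, -0.2]
gripper_width: -0.005
finger_force: 0.0
```

Request:
{"fn": "step_arm", "kwargs": {
  "plan": [
    [[0,-0.93,0],0],
    [[0,-0.93,0],0],
    [[0,-0.93,0],0],
    [[0,-0.93,0],0],
    [[0,-0.93,0],0],
    [[0,-0.93,0],0],
    [[0,-0.93,0],0],
    [[0,-0.93,0],0],
    [[0,-0.93,0],0],
    [[0,-0.93,0],0],
    [[0,0,0],0],
    [[0,0,0],0]
  ]
}}

```text
clock: 3.7
eef_pos: [0.5281, 0.1893, 0.2309]
tcp_rot: [[0.995, 0.097, -0.001], [0.097, -0.995, -0.001], [-0.001, 0.001, -1.0]]
ft_force: [-0.5, -0.2, -0.1]
gripper_width: 0.004
finger_force: 0.0
```

```bash
cat >> h.py <<'E'
O=np.array([.5854,.0597]);A=np.deg2rad(5.4)
def rk(p):
    d=np.array(p[:2])-O;return np.array([d[0]*np.cos(A)+d[1]*np.sin(A),-d[0]*np.sin(A)+d[1]*np.cos(A)])*1e3
E
python3 - <<'E'
from h import *
im,d=get_image("wrist");cv2.imwrite("pics/w1.png",im[:,:,::-1])
s=observe();R=s["tcp_rot"];print(s["eef_pos"],rk(s["eef_pos"]),np.degrees(np.arctan2(R[1,0],R[0,0])),R[:,2],s["ft_force"],s["clock"],s["gripper_width"])
E
```

```text
[0.5284529  0.1883257  0.23085765] [-44.58962027 133.41405018] 5.457969620987646 [-5.54603069e-04 -1.30310601e-03 -9.99998997e-01] [-0.10835732 -0.59341028 -0.0349651 ] 3.75 0.000840765778974849
```

View pics/w1.png

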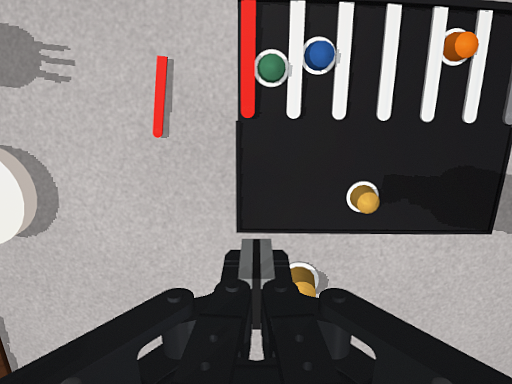

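The wrist view shows the red wall tip at (247,118), the next tips at (294,119), (339,119) and (384,120), and the gold capsule's rim centre at (362,197). The fingers are in front of the red wall. I'll refine the positions from this.

Run:
```python
from h import *
for k,(u,v,z) in dict(red=(247.5,118,.013),w1=(294,119,.013),w2=(339.5,119,.013),w3=(384,120,.013),w4=(428,121.5,.013),gold=(362.5,197,.004)).items():
    p=px2w("wrist",u,v,z);print(k,p.round(4),rk(p).round(1))
```

```text
red [0.5714 0.2017 0.013 ] [ -0.6 142.7]
w1 [0.5751 0.1529 0.013 ] [-1.5 93.7]
w2 [0.58   0.1049 0.013 ] [-1.2 45.5]
w3 [0.5839 0.0571 0.013 ] [-1.7 -2.5]
w4 [0.5877 0.0087 0.013 ] [ -2.5 -51. ]
gold [0.494 0.061 0.004] [-90.9   9.9]
```

Request:
{"fn": "step_arm", "kwargs": {
  "plan": [
    [[0,0,1],0],
    [[0,0,1],0],
    [[0,0,1],0],
    [[0,0,1],0],
    [[0,0,1],0],
    [[0,0,1],0],
    [[0,0,1],0],
    [[0,0,0.9],0],
    [[0,0,0.6],0],
    [[0,0,0.36],0],
    [[0,0,0],0],
    [[0,0,0],0]
  ]
}}

```text
clock: 4.95
eef_pos: [0.5291, 0.1895, 0.0104]
tcp_rot: [[0.995, 0.096, 0.001], [0.096, -0.995, 0.0], [0.001, -0.0, -1.0]]
ft_force: [0.2, -0.6, 0.4]
gripper_width: -0.001
finger_force: 0.0
```

Request:
{"fn": "step_arm", "kwargs": {
  "plan": [
    [[0.4,0,0],0],
    [[0.4,0,0],0],
    [[0.2,0,0],0],
    [[0,0,0],0],
    [[0,0,0],0]
  ]
}}

```text
clock: 5.45
eef_pos: [0.5533, 0.1919, 0.0097]
tcp_rot: [[0.995, 0.096, -0.0], [0.096, -0.995, -0.0], [-0.0, 0.0, -1.0]]
ft_force: [-1.5, 0.3, 0.1]
gripper_width: -0.002
finger_force: 0.0
```

Request:
{"fn": "step_arm", "kwargs": {
  "plan": [
    [[0.12,0,0],0],
    [[0.12,0,0],0],
    [[0,0,0],0],
    [[0,0,0],0]
  ]
}}

```text
clock: 5.85
eef_pos: [0.5593, 0.1924, 0.0097]
tcp_rot: [[0.995, 0.096, -0.0], [0.096, -0.995, -0.0], [-0.0, 0.0, -1.0]]
ft_force: [0.1, 0.0, -0.7]
gripper_width: 0.002
finger_force: 0.0
```

Request:
{"fn": "step_arm", "kwargs": {
  "plan": [
    [[0.1,0,0],0],
    [[0.1,0,0],0],
    [[0,0,0],0]
  ]
}}

```text
clock: 6.15
eef_pos: [0.5641, 0.1928, 0.0096]
tcp_rot: [[0.995, 0.096, -0.001], [0.096, -0.995, -0.0], [-0.001, 0.0, -1.0]]
ft_force: [-1.5, 0.3, 0.0]
gripper_width: 0.005
finger_force: 0.4
```

Request:
{"fn": "step_arm", "kwargs": {
  "plan": [
    [[0.08,0,0],0],
    [[0.08,0,0],0],
    [[0,0,0],0]
  ]
}}

```text
clock: 6.45
eef_pos: [0.5662, 0.1918, 0.0089]
tcp_rot: [[0.995, 0.096, -0.005], [0.096, -0.995, -0.003], [-0.005, 0.003, -1.0]]
ft_force: [-4.4, -2.6, 1.1]
gripper_width: -0.001
finger_force: 2.2
```

Request:
{"fn": "step_arm", "kwargs": {
  "plan": [
    [[-0.4,0,0],0],
    [[0,0.8,0],0],
    [[0,0.76,0],0],
    [[0,0,0],0],
    [[0.3,0,0],0],
    [[0.1,0,0],0],
    [[0,0,0],0]
  ]
}}

```text
clock: 7.15
eef_pos: [0.5665, 0.1546, 0.0085]
tcp_rot: [[0.995, 0.097, -0.011], [0.097, -0.995, -0.004], [-0.012, 0.003, -1.0]]
ft_force: [-9.3, -2.9, 4.9]
gripper_width: -0.003
finger_force: 5.2
```

Request:
{"fn": "step_arm", "kwargs": {
  "plan": [
    [[-0.4,0,0],0],
    [[0,0.96,0],0],
    [[0,0.96,0],0],
    [[0,0,0],0],
    [[0.3,0,0],0],
    [[0.1,0,0],0],
    [[0,0,0],0]
  ]
}}

```text
clock: 7.85
eef_pos: [0.5706, 0.1069, 0.0084]
tcp_rot: [[0.995, 0.098, -0.013], [0.097, -0.995, -0.004], [-0.013, 0.003, -1.0]]
ft_force: [-11.2, -3.6, 7.1]
gripper_width: -0.001
finger_force: 5.9
```

Request:
{"fn": "step_arm", "kwargs": {
  "plan": [
    [[-0.6,0,0],0],
    [[0,0,-1],0],
    [[0,0,-1],0],
    [[0,0,-0.4],0],
    [[-1,0.4,0],0],
    [[-1,0.4,0],0],
    [[-1,0.4,0],0],
    [[-1,0.4,0],0],
    [[-0.4,0.2,0],0],
    [[0,0,0],0],
    [[0,0,0],0]
  ],
  "claw": 0.79
}}

```text
clock: 8.95
eef_pos: [0.4582, 0.051, 0.0702]
tcp_rot: [[0.995, 0.097, 0.002], [0.097, -0.995, 0.001], [0.003, -0.001, -1.0]]
ft_force: [1.1, -0.3, 0.3]
gripper_width: 0.212
finger_force: 0.0
```

Run:
```python
from h import *
im,d=get_image("wrist");cv2.imwrite("pics/w2.png",im[:,:,::-1])
s=observe();R=s["tcp_rot"];print(s["eef_pos"],rk(s["eef_pos"]),s["gripper_width"],s["clock"])
```

```text
[0.45838199 0.05112805 0.07019155] [-127.26099365    3.41954236] 0.20689566261676384 9.0
```

View pics/w2.png

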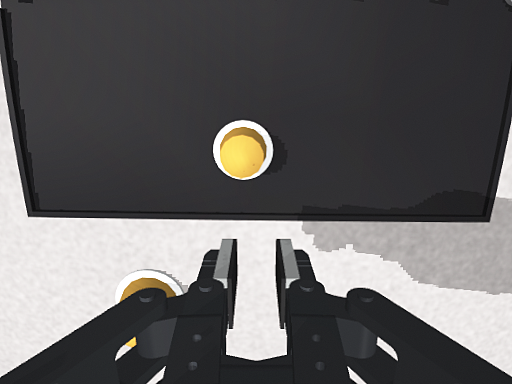

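The wrist view shows the gold rim centre at (243,150), with the parted fingers behind it, slightly to its right.

Run:
```python
from h import *
s=observe();p=px2w("wrist",243,150.5,.004);R=s["tcp_rot"];print(p,rk(p),((p-s["eef_pos"])@R)*1e3)
```

```text
[0.49449689 0.06323373 0.004     ] [-90.16712905  12.07279001] [36.95046601 -8.4890171  66.29294665]
```

Request:
{"fn": "step_arm", "kwargs": {
  "plan": [
    [[0,-0.34,0],0],
    [[0,0,0.8],0],
    [[0,0,0.8],0],
    [[0,0,0.52],0],
    [[0,0,0],0],
    [[0.2,0,0],0],
    [[0.2,0,0],0],
    [[0.2,0,0],0],
    [[0.2,0,0],0],
    [[0,0,0],0]
  ]
}}

```text
clock: 10.0
eef_pos: [0.477, 0.0605, 0.0173]
tcp_rot: [[0.995, 0.095, 0.002], [0.095, -0.995, 0.0], [0.002, -0.0, -1.0]]
ft_force: [0.3, 0.5, -0.3]
gripper_width: 0.21
finger_force: 0.0
```

Request:
{"fn": "step_arm", "kwargs": {
  "plan": [
    [[0.2,-0.06,0],0],
    [[0.2,-0.06,0],0],
    [[0.2,-0.06,0],0],
    [[0.2,-0.06,0],0],
    [[0.2,-0.06,0],0],
    [[0.2,-0.06,0],0],
    [[0.2,-0.06,0],0],
    [[0,0,0],0]
  ]
}}

```text
clock: 10.8
eef_pos: [0.5103, 0.0746, 0.0169]
tcp_rot: [[0.995, 0.096, 0.001], [0.096, -0.995, 0.0], [0.001, -0.0, -1.0]]
ft_force: [0.0, 0.0, -0.2]
gripper_width: 0.207
finger_force: 0.0
```

Run:
```python
from h import *
im,d=get_image("wrist");cv2.imwrite("pics/w3.png",im[:,:,::-1])
s=observe();print(s["eef_pos"],rk(s["eef_pos"]),s["ft_force"],s["gripper_width"],s["clock"])
```

```text
[0.50974464 0.07433511 0.01677255] [-73.94231125  21.68995597] [ 0.45917904 -0.79313434 -0.32115495] 0.20933059865400747 10.85
```

View pics/w3.png

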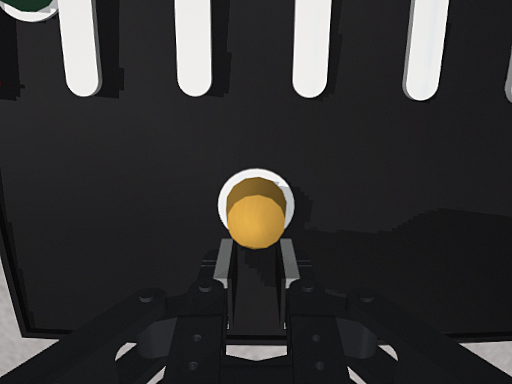

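The capsule is cradled, rim centre at (256,205). The wall tips are at (84,96), (195,96), (310,97) and (421,99), and it is heading for the lane between (195) and (310), the third gap.

Run:
```python
from h import *
s=observe();R=s["tcp_rot"]
for k,u,v,z in(("w1",84,97,.013),("w2",195.5,97,.013),("w3",310.5,98,.013),("w4",420.5,100.5,.013),("gold",256,206,.004)):
    p=px2w("wrist",u,v,z);print(k,((p-s["eef_pos"])@R*1e3).round(1),rk(p).round(1))
```

```text
w1 [ 71.8 -74.2   3.8] [-2.2 96. ]
w2 [ 71.2 -25.8   3.8] [-2.8 47.7]
w3 [70.8 22.8  3.8] [-3.1 -1. ]
w4 [70.4 70.5  3.8] [ -3.4 -48.6]
gold [19.1 -0.2 12.8] [-54.8  22. ]
```

Request:
{"fn": "step_arm", "kwargs": {
  "plan": [
    [[0.2,-0.02,0],0.09],
    [[0.2,-0.02,0],0],
    [[0.2,-0.02,0],0],
    [[0.2,0,0],0],
    [[0.2,0,0],0],
    [[0.2,0,0],0],
    [[0.2,0,0],0],
    [[0.2,0,0],0],
    [[0.2,0,0],0],
    [[0.2,0,0],0],
    [[0.2,0,0],0],
    [[0.2,0,0],0]
  ]
}}

```text
clock: 12.05
eef_pos: [0.5694, 0.0808, 0.0167]
tcp_rot: [[0.996, 0.086, -0.0], [0.086, -0.996, -0.0], [-0.0, 0.0, -1.0]]
ft_force: [-0.1, 0.6, -0.6]
gripper_width: 0.21
finger_force: 0.1
```

Run:
```python
from h import *
im,d=get_image("wrist");cv2.imwrite("pics/w4.png",im[:,:,::-1])
s=observe();print(s["eef_pos"],rk(s["eef_pos"]),s["ft_force"],s["gripper_width"],s["clock"])
```

```text
[0.57050669 0.08096701 0.01690119] [-12.82581455  22.57420753] [ 0.89812279 -0.32337177 -0.71552819] 0.20432066087772843 12.1
```

View pics/w4.png

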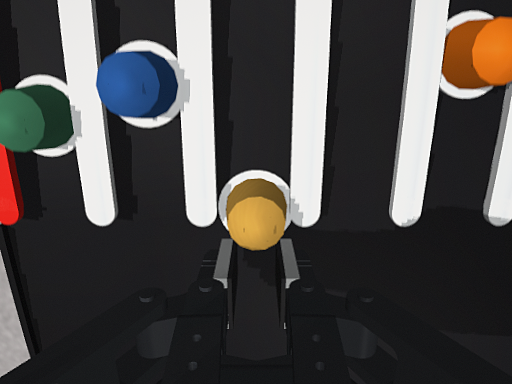

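Run:
```python
from h import *
im,d=get_image("wrist");s=observe()
for u,v in((205,288),(207,265),(150,298),(110,320),(218,255),(190,330)):
    p=px2w("wrist",u,v,depth=float(d[v,u]));print(u,v,d[v,u],((p-s["eef_pos"])@s["tcp_rot"]*1e3).round(0),p[2].round(3))
```

```text
205 288 0.11032186 [ 12. -17. -47.] 0.064
207 265 0.13719729 [  6. -20. -21.] 0.038
150 298 0.1044895 [ 12. -33. -54.] 0.07
110 320 0.09602045 [ 11. -43. -63.] 0.08
218 255 0.13607916 [ 10. -16. -21.] 0.038
190 330 0.08501879 [ 16. -17. -73.] 0.09
```

Request:
{"fn": "step_arm", "kwargs": {
  "plan": [
    [[0.2,0,0],0],
    [[0.2,0,0],0],
    [[0.2,0,0],0],
    [[0.2,0,0],0]
  ]
}}

```text
clock: 12.55
eef_pos: [0.5895, 0.0826, 0.0168]
tcp_rot: [[0.996, 0.086, 0.0], [0.086, -0.996, -0.0], [0.0, 0.0, -1.0]]
ft_force: [-0.2, -0.3, 0.5]
gripper_width: 0.211
finger_force: 0.0
```

Links are well above the neighbouring capsules, so I'll continue. About 67 mm remain.

Request:
{"fn": "step_arm", "kwargs": {
  "plan": [
    [[0.2,0,0],0],
    [[0.2,0,0],0],
    [[0.2,0,0],0],
    [[0.2,0,0],0],
    [[0.2,0,0],0],
    [[0.2,0,0],0],
    [[0.2,0,0],0],
    [[0.2,0,0],0],
    [[0.2,0,0],0],
    [[0.2,0,0],0],
    [[0.2,0,0],0],
    [[0,0,0],0]
  ]
}}

```text
clock: 13.75
eef_pos: [0.6446, 0.0874, 0.0168]
tcp_rot: [[0.996, 0.086, 0.001], [0.086, -0.996, 0.0], [0.001, -0.0, -1.0]]
ft_force: [-0.1, 0.2, -0.2]
gripper_width: 0.21
finger_force: 0.0
```

Request:
{"fn": "step_arm", "kwargs": {
  "plan": [
    [[0.12,0,0],0],
    [[0.12,0,0],0],
    [[0,0,0],0]
  ]
}}

```text
clock: 14.05
eef_pos: [0.6502, 0.0878, 0.0168]
tcp_rot: [[0.996, 0.086, 0.0], [0.086, -0.996, -0.0], [0.0, 0.0, -1.0]]
ft_force: [-0.5, 0.2, -0.2]
gripper_width: 0.211
finger_force: 0.0
```

Request:
{"fn": "step_arm", "kwargs": {
  "plan": [
    [[0.1,0,0],0],
    [[0.1,0,0],0],
    [[0,0,0],0]
  ]
}}

```text
clock: 14.35
eef_pos: [0.6552, 0.0883, 0.0169]
tcp_rot: [[0.996, 0.086, 0.001], [0.086, -0.996, 0.0], [0.001, 0.0, -1.0]]
ft_force: [-0.7, -0.2, -0.4]
gripper_width: 0.207
finger_force: 0.0
```

Request:
{"fn": "step_arm", "kwargs": {
  "plan": [
    [[0.08,0,0],0],
    [[0.06,0,0],0],
    [[0,0,0],0]
  ]
}}

```text
clock: 14.65
eef_pos: [0.658, 0.0886, 0.0167]
tcp_rot: [[0.996, 0.086, -0.001], [0.086, -0.996, -0.0], [-0.001, 0.0, -1.0]]
ft_force: [-1.0, 0.1, -0.6]
gripper_width: 0.212
finger_force: 0.4
```

Request:
{"fn": "step_arm", "kwargs": {
  "plan": [
    [[0.06,0,0],0],
    [[0,0,0],0],
    [[0,0,0],0]
  ]
}}

```text
clock: 14.95
eef_pos: [0.6586, 0.0887, 0.0165]
tcp_rot: [[0.996, 0.087, -0.002], [0.087, -0.996, -0.001], [-0.002, 0.0, -1.0]]
ft_force: [-4.0, 0.6, 3.1]
gripper_width: 0.213
finger_force: 2.0
```

It's against the stop, with the force rising to 4 N. Now backing straight out and up, then checking.

Request:
{"fn": "step_arm", "kwargs": {
  "plan": [
    [[-0.3,0,0],0],
    [[-0.6,0,0],0],
    [[-1,0,0],0],
    [[0,0,-1],0],
    [[0,0,-1],0],
    [[0,0,-1],0],
    [[-1,0,-1],0],
    [[-1,0,-1],0],
    [[-1,0,-1],0],
    [[0,0,0],0],
    [[0,0,0],0]
  ]
}}

```text
clock: 16.05
eef_pos: [0.5385, 0.0779, 0.1676]
tcp_rot: [[0.996, 0.086, 0.004], [0.086, -0.996, -0.0], [0.004, 0.001, -1.0]]
ft_force: [0.3, 0.1, -0.2]
gripper_width: 0.212
finger_force: 0.0
```

Run:
```python
from h import *
im,d=get_image("wrist");cv2.imwrite("pics/w5.png",im[:,:,::-1])
s=observe();print(s["eef_pos"],s["ft_force"],s["clock"])
```

```text
[0.53831483 0.07781845 0.16669563] [-0.19437681  0.05444038 -0.41456164] 16.1
```

View pics/w5.png

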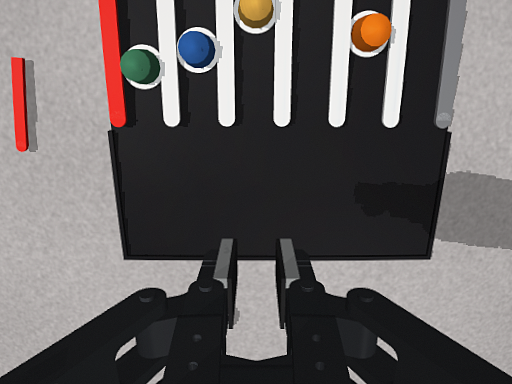

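The gold capsule is upright at (256,8) in the third gap, between the walls at about (225) and (285), with its near rim edge at about (256,32). The other capsules are undisturbed. One numeric check of the depth it reached, with the top camera as a cross-check.

Run:
```python
from h import *
f=lambda u,v,z:rk(px2w("wrist",u,v,z)).round(1)
print("w2",f(227,126,.013),"w3",f(282,126,.013),"near rim",f(256,32,.005))
im,d=get_image("top");c=im[95:205,140:320][:,:,::-1];cv2.imwrite("pics/t2.png",cv2.resize(c,None,fx=4.4,fy=4.4,interpolation=cv2.INTER_CUBIC))
```

```text
w2 [-2.  47.8] w3 [-2.3 -0.1] near rim [75.4 22. ]
```

View pics/t2.png

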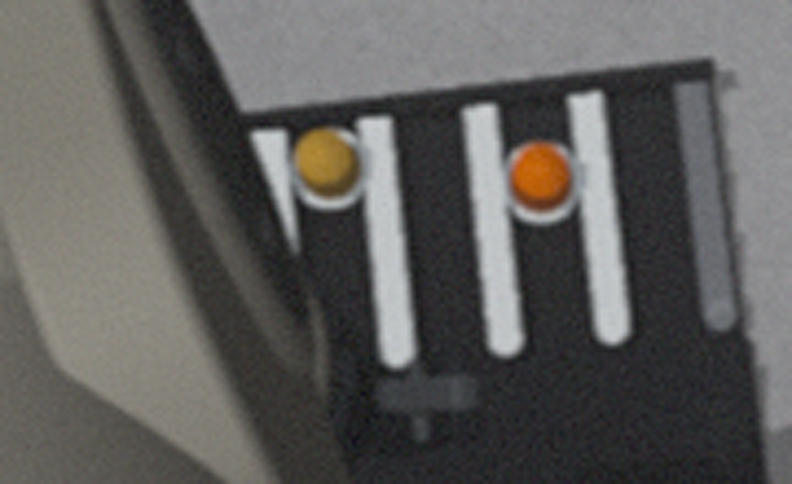

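The top view shows the gold capsule upright at the back of its lane against the stop. Its rim edge is 77.5 mm past the wall tips, so its centre is at about 96 mm, fully home. Handing in.

```bash
python3 -c "
from bench import *
print(sign_off())"
```

```text
the job is handed in; nothing more can be done
None
```

I touched the red, second and third walls in order, pushed the gold capsule upright and fully home in the third gap (measured centre about 96 mm), backed the arm clear and handed the job in at about 16 s; no verdict was returned.

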